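# Report the jar that missed the glaze

## Robot

A 6-joint arm with a two-finger parallel gripper is mounted at the origin on the work surface. World frame = base frame: x ahead of the robot, y to its left, z up, the work surface at z = 0. Lengths are in mm, angles in rad, forces in N, time in s.
With the tool pointing down it reaches from about 350 to 775 mm from the base axis. Payload 7.3 kg.
Tool frame: the origin (TCP) lies between the finger pads, 19 mm behind the fingertips; this is the grasp point; z points along the fingers, y is the line along which they close (so a half turn about z gives the same grasp; the last joint's range is limited). The gripper opens to 92 mm and grips with 3 to 60 N. Pads are 19 mm wide; open, the fingers measure 130 mm over their backs; the gripper's body (75 mm by 190 mm) begins 47 mm behind the grasp point.
Start: joints at [-1.352, 0.342, 1.524, -0, 1.275, -0.146], TCP at [187.323, -490.462, 245.541] pointing down, gripper open.
Joint ranges: [-2.53, 2.53], [-0.77, 2.02], [0.04, 2.7], [-1, 4.14], [0.28, 2.66], [-3.11, 3.11]. Speed limits (rad/s): [2.57, 2.57, 3.14, 3.14, 3.14, 3.14].

## Interface

Orientations are given as [roll, pitch, yaw] about the fixed x, y, z axes, in that order (R = Rz(yaw) Ry(pitch) Rx(roll)).
In Python, from plant import * gives the robot as it stands. The module is installed in compiled form; this text tells all that it offers.
- The arm moves only by the shell command python3 -m inch 'ROWS'. ROWS is JSON, a list of rows, each a list of 5 numbers: the shift along the tool's x, y, z in m, then the turn about the tool's z in rad, then the opening, from 0 (shut) to 1 (fully open). In form: [[tx, ty, tz, spin, claw], ...]. A call has 1 to 8 rows; each row is the pose to reach, as a shift and turn from the pose commanded when the call began, along the tool's axes at that moment; what a row does not reach only later rows make up. A row lasts 1/12 s, in which the tool goes at most 41.7 mm and 7.16 degrees, less where a joint would pass 70% of its speed; a pose out of reach is approached as far as the arm can. A call with a gripper value outside its range is refused whole. The fingers move at their own pace and stop on an object; the grip force is fixed at half the most. Time passes only in rows, so rows that repeat a pose let the fingers close. It gives the time, the measured TCP pose, the force, the opening and the grip force at its end, in the units of the state.
- get_obs(): the state, without advancing time (a new reading comes with each control period).
- capture(name): name is "scene" or "top"; returns a dict with "color" (480x640x3 uint8, red, green, blue), "intrinsics" (3x3 intrinsics, pixels), "pose" (4x4, takes a point from camera to world coordinates). Camera axes: x right, y down, z forward; pixel columns grow to the right and rows downward; lengths in mm; the calibration is good to about 2 mm. A picture is of the moment at which its call begins. There is no depth.
- close_job(): hands the job in; it is judged then, once.
Trained networks look in a picture, given as the dict that the camera call returned (one of the last four; its "shot" number tells which), for a name from the list of things; names that differ only in an ending like _2 or _b are one class to them, and where a whole thing is asked for, a point or a joint stands for the part that bears it (a point fixed in the world has none). Each returns a list of dicts, best first, with "conf" (0 to 1); they miss things now and then, are a little off and sometimes report something else, mostly with a low value. They report only what shows in the picture. A call takes as long as a camera call. They do not tell look-alikes from the thing itself.
- look_for(picture, target): "rect" ([centre column, centre row, width, height] in pixels, round what is visible of it).
- trace(picture, target): "pixels" (480x640 bool, what is visible of it) and "rect" ([centre column, centre row, width, height] in pixels, round what is visible of it).
- tip_of(picture, target): "centre" ([column, row] in pixels: a listed point, or the origin of a listed thing).
The state is a dict: "time": time; "joint_positions": joint angles; "dq": joint speeds; "tau": joint torques, N m; "tool_pos": TCP position; "tcp_rot": TCP orientation; "contact_force": force on the tool from outside, world axes, zero at the start; "moment": the same for the moment, N m; "grip_width": finger opening in mm; "finger_force": force on a finger pad.
Only numpy, scipy, OpenCV 4.12 (cv2) and the standard library are available. Lean on these libraries where they do the work, as an engineer would, in place of code of your own. Each camera call takes 0.05 s, during which the arm holds its last target. There are 200 camera calls.

## Task

One jar on the wooden ware board missed the glaze and must go to rework. Show it to the sorter: point down at the white jar on the board with the fingertips no more than about 5 cm above the middle of its lid and hold still for two seconds, then point down the same way at the middle of the empty blue tray for two seconds, then press the green button fully down, let it come back up and draw away. Do not touch any jar or the tray, do not come down over any navy jar, leave the red button alone and leave everything else where it stands.

Things in the scene. Friction and masses are not known exactly. Their poses are not given: they have to be found in the camera images.
- jar_white_top (a point): The jar that missed the glaze: plain cream-white, the only pale jar on the wooden ware board; squat lidded jar, 64 mm across at its widest, 78 mm tall, its flat lid 54 mm across; the point is the centre of the lid's top face, z up. The board is 12 mm thick with a 20 mm high edge; the six jars stand on it in two rows of three, about 100 mm between centres, and which place holds which jar varies.
- jar_blue1_top (a point): Good jar, glazed dark navy blue, on the ware board; same shape and size as the white one: squat lidded jar, 64 mm across at its widest, 78 mm tall, its flat lid 54 mm across; the point is the centre of the lid's top face, z up.
- jar_blue2_top (a point): Good jar, glazed dark navy blue, on the ware board; same shape and size as the white one: squat lidded jar, 64 mm across at its widest, 78 mm tall, its flat lid 54 mm across; the point is the centre of the lid's top face, z up.
- jar_blue3_top (a point): Good jar, glazed dark navy blue, on the ware board; same shape and size as the white one: squat lidded jar, 64 mm across at its widest, 78 mm tall, its flat lid 54 mm across; the point is the centre of the lid's top face, z up.
- jar_blue4_top (a point): Good jar, glazed dark navy blue, on the ware board; same shape and size as the white one: squat lidded jar, 64 mm across at its widest, 78 mm tall, its flat lid 54 mm across; the point is the centre of the lid's top face, z up.
- jar_blue5_top (a point): Good jar, glazed dark navy blue, on the ware board; same shape and size as the white one: squat lidded jar, 64 mm across at its widest, 78 mm tall, its flat lid 54 mm across; the point is the centre of the lid's top face, z up.
- jar_white: The same white jar as a loose body of about 0.25 kg; origin at the centre of its underside, z up along the jar.
- jar_blue1: The same navy jar as a loose body; origin at the centre of its underside, z up.
- jar_blue2: The same navy jar as a loose body; origin at the centre of its underside, z up.
- jar_blue3: The same navy jar as a loose body; origin at the centre of its underside, z up.
- jar_blue4: The same navy jar as a loose body; origin at the centre of its underside, z up.
- jar_blue5: The same navy jar as a loose body; origin at the centre of its underside, z up.
- rework_tray: Empty blue plastic rework tray, an open box 160 x 200 mm (its x, y), 45 mm high, 5 mm walls and floor, fixed to the table; origin at the centre of its underside, z up.
- rework_tray_in (a point): Centre of the blue tray's inner floor, 5 mm above the table; the rim is 40 mm higher. z up.
- green (a joint): Travel of the green button in m: 0 when released, 0.006 when fully down. A spring returns it; fully down takes about 5 N.
- green_top (a point): Centre of the top face of the round green push button, 40 mm across, pressed straight down; it stands on a grey box 90 x 90 x 40 mm fixed to the table, in a black collar 56 mm across, its cap standing 10 mm proud of the collar and its top 62 mm above the table. Moves with the button.
- red (a joint): Travel of the red button in m: 0 when released, 0.006 when down. Not to be pressed.
- red_top (a point): Centre of the top face of the red push button, on an identical grey box beside the green one; the two boxes may be either way round.
- mug: White handled mug, 76 mm across, 85 mm tall, loose at the back of the table, not on the board; origin at the centre of its underside.
- brush: Hand brush lying at the right of the table; origin under its middle.
- glaze_bottle: Amber-brown jar of glaze with a white cap, 64 mm across, 110 mm tall, standing at the back; origin at the centre of its underside.
- spatula: Spatula lying at the left of the table; origin under its middle.
Not all that is in view belongs to the job. What is shaped like the part that bears red but pink or yellow is not meant.

How it is judged (in metres and radians):
On the way, in this order (a step that is already met when the one before it is completed fails the run):
1. the tool point stays just above the middle of the white jar for 1.5 s (horizontal distance between the grasp point and jar_white_top below 0.025 m and z of the grasp point in the frame of jar_white_top between 0.012 and 0.085 m), for 1.5 s.
2. the tool point stays just above the middle of the blue tray for 1.5 s (horizontal distance between the grasp point and rework_tray_in below 0.035 m and z of the grasp point in the frame of rework_tray_in between 0.02 and 0.13 m), for 1.5 s.
3. the green button is pressed down (value of joint green above 0.0045 m), for 0.02 s.
At the end, for the whole second after the job is handed in: Both buttons are released (under 1.5 mm down); all six jars stand upright and at rest within 10 mm of where they began; mug, brush, glaze jar and spatula lie within 20 mm of where they began (value of joint each of green, red below 0.0015 m and distance of each of jar_white, jar_blue1, jar_blue2, jar_blue3, jar_blue4, jar_blue5 from where it was at the start of the episode below 0.01 m and angle between each of jar_white, jar_blue1, jar_blue2, jar_blue3, jar_blue4, jar_blue5's own z axis and vertical below 0.1 rad and linear speed of each of jar_white, jar_blue1, jar_blue2, jar_blue3, jar_blue4, jar_blue5 below 0.03 m/s and distance of each of mug, brush, glaze_bottle, spatula from where it was at the start of the episode below 0.02 m); the robot touches nothing.
It fails at once if the robot touches a jar on the board ((contact force between jar_white and the fingers above 0.5 N or contact force between jar_white and the arm above 0.5 N) or (contact force between jar_blue1 and the fingers above 0.5 N or contact force between jar_blue1 and the arm above 0.5 N) or (contact force between jar_blue2 and the fingers above 0.5 N or contact force between jar_blue2 and the arm above 0.5 N) or (contact force between jar_blue3 and the fingers above 0.5 N or contact force between jar_blue3 and the arm above 0.5 N) or (contact force between jar_blue4 and the fingers above 0.5 N or contact force between jar_blue4 and the arm above 0.5 N) or (contact force between jar_blue5 and the fingers above 0.5 N or contact force between jar_blue5 and the arm above 0.5 N)).
It fails at once if the robot touches the blue tray (contact force between rework_tray and the fingers above 0.5 N or contact force between rework_tray and the arm above 0.5 N).
It fails at once if the tool point comes within 5 cm of the lid of a navy jar, as if pointing at it (distance between the grasp point and jar_blue1_top below 0.05 m or distance between the grasp point and jar_blue2_top below 0.05 m or distance between the grasp point and jar_blue3_top below 0.05 m or distance between the grasp point and jar_blue4_top below 0.05 m or distance between the grasp point and jar_blue5_top below 0.05 m).
It fails at once if the red button is pressed (value of joint red above 0.002 m).
It fails at once if a jar is moved or lifted by 10 mm, or the mug, brush, glaze jar or spatula by 20 mm (distance of any of jar_white, jar_blue1, jar_blue2, jar_blue3, jar_blue4, jar_blue5 from where it was at the start of the episode above 0.01 m or distance of any of mug, brush, glaze_bottle, spatula from where it was at the start of the episode above 0.02 m).
It also fails if it takes over 51 s, if anything falls off the work surface, if the arm or the gripper's body presses on something with over 40 N, if the wrist force passes 120 N, or if a joint passes its speed limit or range.

## Working session

There is one attempt and no reset: what is moved stays moved. The work goes in short steps, Python scripts to look and compute and a shell command to move; the robot and the scene stay as the last step left them, time stands still between calls to the robot, and variables do not carry over. Pictures are saved under pics/ and viewed, at most 10 in all, crops included, and the job is handed in when it is done.

```bash
mkdir -p pics
cat > h.py <<'E'
from plant import *
import numpy as np, cv2
def ray(p,uv,z):
    K=np.array(p["intrinsics"]);T=np.array(p["pose"])
    d=T[:3,:3]@np.linalg.solve(K,[uv[0],uv[1],1]);o=T[:3,3]
    return (o+d*(z-o[2])/d[2])
def save(p,n): cv2.imwrite("pics/"+n,cv2.cvtColor(p["color"],cv2.COLOR_RGB2BGR))
E
python3 - <<'E'
from h import *
np.set_printoptions(precision=1,suppress=True)
Z=dict(jar_white_top=90,jar_blue1_top=90,rework_tray_in=5,green_top=62,red_top=62,mug=0,glaze_bottle=0,brush=0,spatula=0)
for c in("top","scene"):
    p=capture(c);save(p,c+"0.png");print(c,p["pose"][:3,3])
    for t,z in Z.items():
        for r in tip_of(p,t)[:6]:print(t,round(r["conf"],2),np.array(r["centre"]),ray(p,r["centre"],z))
print(get_obs())
E
```

```text
top [ 438.2    9.9 1433.5]
jar_white_top 0.75 [298.  254.5] [519.4  89.7  90. ]
jar_white_top 0.55 [297.8 218.7] [620.4  89.5  90. ]
jar_blue1_top 0.68 [262.5 255.2] [518.8 189.2  90. ]
rework_tray_in 0.81 [404.7 221.7] [ 618.5 -224.8    5. ]
rework_tray_in 0.43 [431.2 277.2] [ 452.4 -298.2    5. ]
green_top 0.7 [282.  168.5] [771.9 135.9  62. ]
green_top 0.65 [371.9 282.2] [ 439.7 -117.7   62. ]
green_top 0.4 [301.3 220.9] [617.7  81.1  62. ]
red_top 0.66 [430.9 277.8] [ 450.1 -285.    62. ]
red_top 0.58 [301.2 317.1] [344.1  83.7  62. ]
red_top 0.56 [428.7 335.9] [ 287.9 -273.4   62. ]
red_top 0.42 [406.4 157.6] [ 798.6 -225.7   62. ]
glaze_bottle 0.76 [354.9 166. ] [791.4 -79.7   0. ]
glaze_bottle 0.39 [265.  219.6] [631.3 193.6   0. ]
brush 0.76 [473.9 273.5] [ 461.8 -425.7    0. ]
spatula 0.81 [177.6 289.4] [425.6 454.3   0. ]
scene [1050.3  -22.3  947.4]
jar_white_top 0.85 [341.3 266.3] [613.2  92.   90. ]
jar_blue1_top 0.83 [375.9 225. ] [517.8 190.   90. ]
rework_tray_in 0.8 [199.9 297.6] [ 604.3 -236.3    5. ]
rework_tray_in 0.32 [333.5 233.3] [474.3  99.7   5. ]
green_top 0
[... 268 characters left out ...]
1.1  82.8  62. ]
mug 0.64 [373.5 351.5] [784.  138.1   0. ]
glaze_bottle 0.98 [281.4 363. ] [780.8 -63.6   0. ]
glaze_bottle 0.61 [416. 238.] [514.7 304.2   0. ]
glaze_bottle 0.61 [331.5 245.3] [505.5  89.7   0. ]
brush 0.8 [120.6 255.3] [ 459.7 -431.8    0. ]
spatula 0.64 [464.4 203.1] [427.5 458.8  -0. ]
{'time': 1.0, 'joint_positions': array([-1.4,  0.3,  1.5,  0. ,  1.3, -0.1]), 'dq': array([ 0.,  0.,  0., -0.,  0.,  0.]), 'tau': array([ -0. , -43.1, -24.4,   0.1,   0. ,  -0. ]), 'tool_pos': array([ 187.3, -490.5,  245.5]), 'tcp_rot': array([ 3.1, -0. ,  0.4]), 'contact_force': array([-0.2, -0.7, -1.4]), 'moment': array([0., 0., 0.]), 'finger_force': 0.0, 'grip_width': 91.72735060083185}
```

View pics/top0.png

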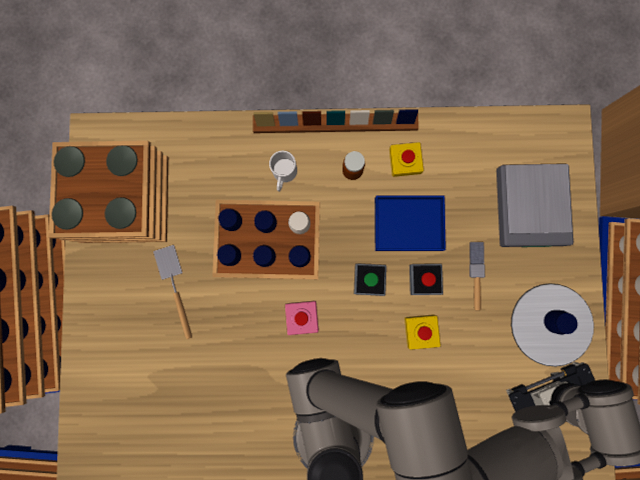

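View pics/scene0.png

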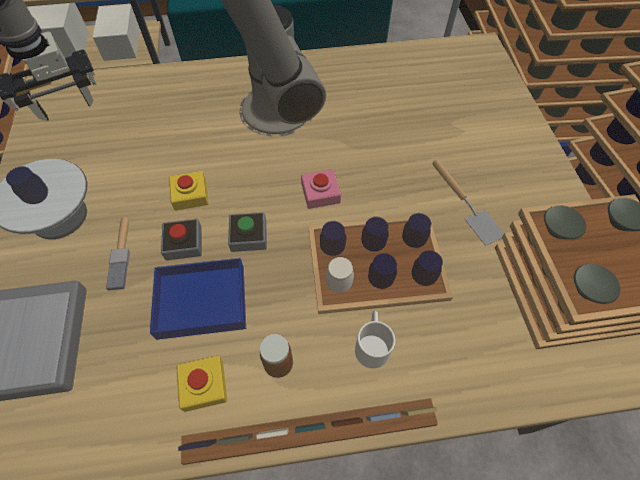

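The top view shows the white jar at (299,221) and the green button at (371,280). The blue tray is at (410,223) and the red button at (428,280). Look-alikes for the white jar are the mug (283,166), the glaze bottle's white cap (354,160), the pale wheel disc (552,324) and the cream tile (360,120). None of these is on the board. For the buttons, the pink (301,318) and yellow (407,157 / 424,333) boxes are decoys. I choose the pale jar in the board's back-right place and check it in a crop.

Run:
```python
from h import *
np.set_printoptions(precision=1,suppress=True)
def cen(m,near,r):
    n,l,s,c=cv2.connectedComponentsWithStats(m.astype(np.uint8))
    k=min((k for k in range(1,n) if s[k,4]>40),key=lambda k:np.hypot(*(c[k]-near)))
    return c[k],s[k]
ims=[]
near={"top":dict(w=(299,221),g=(371,280),r=(428,280),t=(410,223)),"scene":dict(w=(341,270),g=(246,224),r=(178,232),t=(200,298))}
for n in("top","scene"):
    p=capture(n);h=cv2.cvtColor(p["color"],cv2.COLOR_RGB2HSV);H,S,V=[h[...,i].astype(int) for i in range(3)]
    M=dict(w=(S<70)&(V>130),g=(H>50)&(H<80)&(S>130),r=((H<8)|(H>172))&(S>170)&(V>100),t=(H>105)&(H<130)&(S>170)&(V>70))
    for k,m in M.items():
        c,s=cen(m,near[n][k],0)
        print(n,k,c,s,ray(p,c,dict(w=90,g=62,r=62,t=5)[k]), ray(p,c,45) if k=="t" else "")
        if k=="t":
            L,T,W,Hh=s[:4]
            print([ray(p,q,45)[:2] for q in((L,T),(L+W,T),(L,T+Hh),(L+W,T+Hh))])
    x,y=near[n]["w"];ims.append(cv2.resize(p["color"][y-45:y+45,x-50:x+50],(400,360),interpolation=cv2.INTER_CUBIC))
cv2.imwrite("pics/crop.png",np.hstack(ims)[:,:,::-1])
```

```text
top w [297.7 221.3] [288 212  20  21 313] [613.1  89.8  90. ] 
top g [370.7 279.3] [364 272  15  15 169] [ 447.9 -114.5   62. ] 
top r [428.2 279. ] [422 273  14  13 147] [ 446.9 -277.1   62. ] 
top t [409.8 223.4] [ 376  196   69   55 3694] [ 613.1 -239.9    5. ] [ 608.2 -232.9   45. ]
[array([ 690.2, -136.8]), array([ 687.2, -337.5]), array([ 529.3, -133.1]), array([ 526.7, -331.7])]
scene w [341.3 268.6] [328 257  26  29 471] [618.8  91.   90. ] Traceback (most recent call last):
  File "<stdin>", line 13, in <module>
  File "<stdin>", line 5, in cen
ValueError: min() iterable argument is empty
```

```bash
cat >> h.py <<'E'
from scipy.spatial.transform import Rotation as Ro
def go(x,y,z):
    o=get_obs();R=Ro.from_euler("xyz",o["tcp_rot"]).as_matrix()
    print("t",round(o["time"],2),"at",np.round(o["tool_pos"],1),"rot",np.round(o["tcp_rot"],3),"F",np.round(o["contact_force"],1),"shift m",np.round(R.T@(np.array([x,y,z])-o["tool_pos"])/1000,4))
E
python3 - <<'E'
from h import *
ims=[]
for n,(x,y) in dict(top=(299,221),scene=(341,270)).items():
    im=cv2.imread(f"pics/{n}0.png");ims.append(cv2.resize(im[y-45:y+45,x-50:x+50],(400,360),interpolation=cv2.INTER_CUBIC))
cv2.imwrite("pics/crop.png",np.hstack(ims))
go(615,90,245)
E
```

```text
t 1.1 at [ 187.3 -490.5  245.5] rot [3.141 0.    0.365] F [0.2 0.3 0.3] shift m [ 6.066e-01 -3.897e-01  5.000e-04]
```

View pics/crop.png

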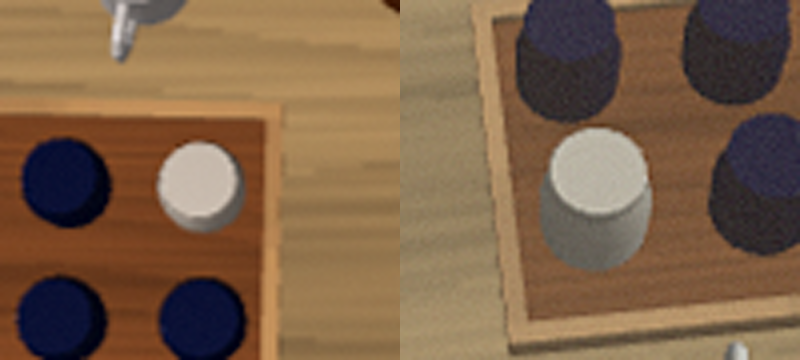

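The crop confirms it: the pale lid is centred at about (298,222) in the top view and (341,267) in the scene view. It stands on the board with navy neighbours, and the mug is outside the edge. The jar is at about (614,90). I'm moving there with the fingers closed.

```bash
python3 -m inch '[[0.025,-0.016,0,0,0],[0.05,-0.032,0,0,0],[0.08,-0.051,0,0,0],[0.11,-0.07,0,0,0],[0.14,-0.09,0,0,0],[0.17,-0.11,0,0,0],[0.2,-0.128,0,0,0],[0.22,-0.141,0,0,0]]'; python3 -c "
from h import *
go(614,90,245)"
```

```text
time: 1.77
tool_pos: [343.8, -277.9, 245.8]
tcp_rot: [3.141, -0.001, 0.366]
contact_force: [-0.6, -0.3, -0.2]
grip_width: 43.1
finger_force: 0.0
t 1.77 at [ 343.8 -277.9  245.8] rot [ 3.141e+00 -1.000e-03  3.660e-01] F [-0.6 -0.3 -0.2] shift m [ 0.384  -0.2469  0.001 ]
```

```bash
python3 -m inch '[[0.025,-0.016,0,0,0],[0.05,-0.032,0,0,0],[0.08,-0.051,0,0,0],[0.11,-0.07,0,0,0],[0.14,-0.09,0,0,0],[0.17,-0.11,0,0,0],[0.2,-0.128,0,0,0],[0.22,-0.141,0,0,0]]'; python3 -m inch '[[0.025,-0.016,0,0,0],[0.05,-0.032,0,0,0],[0.08,-0.051,0,0,0],[0.11,-0.07,0,0,0],[0.14,-0.09,0,0,0],[0.155,-0.1,0,0,0],[0.165,-0.106,0,0,0],[0.165,-0.106,0,0,0]]'; python3 -c "
from h import *
go(614,90,135)"
```

```text
time: 2.43
tool_pos: [499.2, -67.5, 245.6]
tcp_rot: [3.142, -0.001, 0.366]
contact_force: [-0.6, -0.7, 0.3]
grip_width: 0.5
finger_force: 0.0
time: 3.1
tool_pos: [614.9, 90.0, 244.8]
tcp_rot: [-3.141, -0.0, 0.367]
contact_force: [-1.0, -0.2, 0.1]
grip_width: 0.0
finger_force: 0.0
t 3.1 at [614.9  90.  244.8] rot [-3.141 -0.     0.367] F [-1.  -0.2  0.1] shift m [-0.0009 -0.0002  0.1098]
```

```bash
python3 -m inch '[[0,0,0.015,0,0],[0,0,0.035,0,0],[0,0,0.055,0,0],[0,0,0.075,0,0],[0,0,0.09,0,0],[0,0,0.1,0,0],[0,0,0.107,0,0],[0,0,0.11,0,0]]'; for i in 1 2; do :; done; python3 -m inch '[[0,0,0,0,0],[0,0,0,0,0],[0,0,0,0,0],[0,0,0,0,0],[0,0,0,0,0],[0,0,0,0,0],[0,0,0,0,0],[0,0,0,0,0]]'; python3 -c "
from h import *
save(capture('scene'),'jar.png')"
```

```text
time: 3.77
tool_pos: [613.7, 87.3, 134.8]
tcp_rot: [-3.141, 0.001, 0.364]
contact_force: [-0.5, 0.9, -1.0]
grip_width: 0.1
finger_force: 0.0
time: 4.43
tool_pos: [614.1, 87.9, 135.6]
tcp_rot: [3.141, -0.0, 0.365]
contact_force: [1.0, -0.3, 0.5]
grip_width: 0.5
finger_force: 0.0
```

View pics/jar.png

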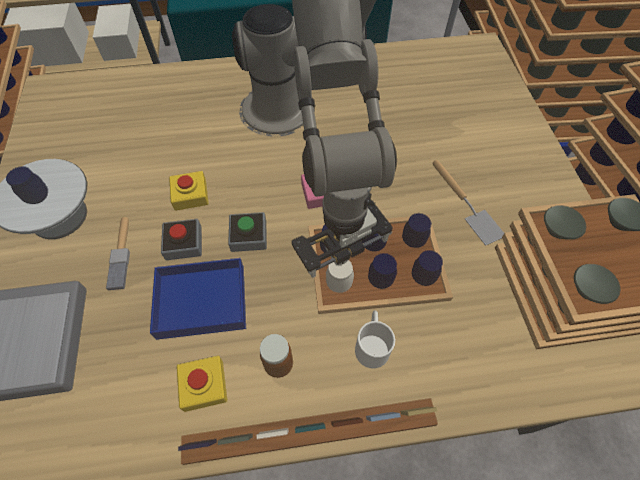

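The fingertips point down just above the white jar's lid, at about (341,262), and nothing is touched. Now I hold for two more seconds.

```bash
python3 -m inch '[[0,0,0,0,0],[0,0,0,0,0],[0,0,0,0,0],[0,0,0,0,0],[0,0,0,0,0],[0,0,0,0,0],[0,0,0,0,0],[0,0,0,0,0]]'; python3 -m inch '[[0,0,0,0,0],[0,0,0,0,0],[0,0,0,0,0],[0,0,0,0,0],[0,0,0,0,0],[0,0,0,0,0],[0,0,0,0,0],[0,0,0,0,0]]' >/dev/null;  python3 -m inch '[[0,0,0,0,0],[0,0,0,0,0],[0,0,0,0,0],[0,0,0,0,0],[0,0,0,0,0],[0,0,0,0,0],[0,0,0,0,0],[0,0,0,0,0]]'; python3 -m inch '[[0,0,-0.02,0,0],[0,0,-0.05,0,0],[0,0,-0.08,0,0],[0,0,-0.1,0,0],[0,0,-0.11,0,0],[0,0,-0.11,0,0]]'; python3 -c "
from h import *
go(608,-235,245)"
```

```text
time: 5.15
tool_pos: [614.1, 87.8, 135.5]
tcp_rot: [3.141, -0.0, 0.365]
contact_force: [0.6, -0.2, 0.1]
grip_width: 0.7
finger_force: 0.0
time: 6.48
tool_pos: [614.1, 87.8, 135.5]
tcp_rot: [3.141, 0.0, 0.365]
contact_force: [0.1, 0.1, -0.3]
grip_width: 0.2
finger_force: 0.0
time: 6.98
tool_pos: [615.0, 87.9, 248.0]
tcp_rot: [3.14, -0.005, 0.365]
contact_force: [0.4, -0.4, -0.1]
grip_width: 0.5
finger_force: 0.0
t 6.98 at [615.   87.9 248. ] rot [ 3.14  -0.005  0.365] F [ 0.4 -0.4 -0.1] shift m [-0.1218  0.2991  0.003 ]
```

```bash
python3 -m inch '[[-0.008,0.02,0,0,0],[-0.018,0.045,0,0,0],[-0.03,0.073,0,0,0],[-0.041,0.101,0,0,0],[-0.053,0.13,0,0,0],[-0.064,0.158,0,0,0],[-0.075,0.185,0,0,0],[-0.084,0.207,0,0,0]]'; python3 -m inch '[[-0.009,0.022,0,0,0],[-0.018,0.045,0,0,0],[-0.028,0.07,0,0,0],[-0.034,0.084,0,0,0],[-0.038,0.092,0,0,0],[-0.038,0.092,0,0,0]]'; python3 -c "
from h import *
go(608,-235,100)"
```

```text
time: 7.65
tool_pos: [608.5, -137.5, 243.1]
tcp_rot: [-3.14, 0.003, 0.364]
contact_force: [0.1, -0.0, 0.5]
grip_width: 0.5
finger_force: 0.0
time: 8.15
tool_pos: [606.1, -236.3, 244.0]
tcp_rot: [-3.14, 0.002, 0.363]
contact_force: [-0.2, 0.7, 0.2]
grip_width: 0.4
finger_force: 0.0
t 8.15 at [ 606.1 -236.3  244. ] rot [-3.14e+00  2.00e-03  3.63e-01] F [-0.2  0.7  0.2] shift m [ 0.0024 -0.0004  0.144 ]
```

```bash
python3 -m inch '[[0,0,0.02,0,0],[0,0,0.05,0,0],[0,0,0.08,0,0],[0,0,0.11,0,0],[0,0,0.135,0,0],[0,0,0.155,0,0],[0,0,0.165,0,0],[0,0,0.17,0,0]]'; python3 -m inch '[[0,0,0,0,0],[0,0,0,0,0],[0,0,0,0,0],[0,0,0,0,0],[0,0,0,0,0],[0,0,0,0,0],[0,0,0,0,0],[0,0,0,0,0]]'; python3 -c "
from h import *
save(capture('scene'),'tray.png')"
```

```text
time: 8.82
tool_pos: [606.2, -233.2, 73.6]
tcp_rot: [-3.139, 0.002, 0.366]
contact_force: [-0.6, 0.1, 0.6]
grip_width: 0.4
finger_force: 0.0
time: 9.48
tool_pos: [606.8, -235.1, 75.7]
tcp_rot: [3.141, -0.0, 0.365]
contact_force: [-0.0, -0.4, -0.3]
grip_width: 0.7
finger_force: 0.0
```

View pics/tray.png

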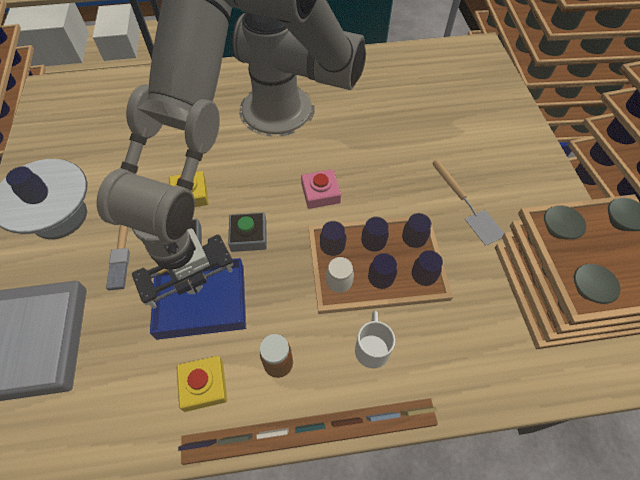

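The tool is over the middle of the tray, at about (195,290), touching nothing, and the green button shows at (246,224). I hold, then rise and go to the green button.

```bash
python3 -m inch '[[0,0,0,0,0],[0,0,0,0,0],[0,0,0,0,0],[0,0,0,0,0],[0,0,0,0,0],[0,0,0,0,0],[0,0,0,0,0],[0,0,0,0,0]]' >/dev/null; python3 -m inch '[[0,0,0,0,0],[0,0,0,0,0],[0,0,0,0,0],[0,0,0,0,0],[0,0,0,0,0],[0,0,0,0,0],[0,0,0,0,0],[0,0,0,0,0]]'; python3 -m inch '[[0,0,0,0,0],[0,0,0,0,0],[0,0,-0.02,0,0],[0,0,-0.05,0,0],[0,0,-0.075,0,0],[0,0,-0.09,0,0],[0,0,-0.1,0,0],[0,0,-0.1,0,0]]'; python3 -c "
from h import *
go(447,-114.5,176)"
```

```text
time: 10.87
tool_pos: [606.8, -235.0, 75.5]
tcp_rot: [3.142, -0.0, 0.365]
contact_force: [-0.1, -0.7, 0.3]
grip_width: 0.3
finger_force: 0.0
time: 11.53
tool_pos: [607.7, -235.5, 178.0]
tcp_rot: [3.138, -0.003, 0.365]
contact_force: [-0.8, 0.1, 0.6]
grip_width: 0.2
finger_force: 0.0
t 11.53 at [ 607.7 -235.5  178. ] rot [ 3.138e+00 -3.000e-03  3.650e-01] F [-0.8  0.1  0.6] shift m [-0.107  -0.1703  0.0011]
```

```bash
python3 -m inch '[[-0.01,-0.016,0,0,0],[-0.025,-0.04,0,0,0],[-0.042,-0.067,0,0,0],[-0.06,-0.095,0,0,0],[-0.077,-0.123,0,0,0],[-0.093,-0.148,0,0,0],[-0.103,-0.164,0,0,0],[-0.107,-0.17,0,0,0]]'; python3 -m inch '[[0,0,0.015,0,0],[0,0,0.035,0,0],[0,0,0.055,0,0],[0,0,0.068,0,0],[0,0,0.074,0,0],[0,0,0.074,0,0],[0,0,0.074,0,0]]'; python3 -c "
from h import *
go(447,-114.5,75)
p=capture('scene');save(p,'g.png')
im=p['color'][160:290,180:320];cv2.imwrite('pics/gc.png',cv2.resize(im,(700,600))[:,:,::-1])"
```

```text
time: 12.2
tool_pos: [443.3, -112.4, 174.4]
tcp_rot: [-3.139, 0.003, 0.366]
contact_force: [0.4, -1.0, -0.0]
grip_width: 0.6
finger_force: 0.0
time: 12.78
tool_pos: [446.5, -114.6, 101.3]
tcp_rot: [-3.141, 0.0, 0.365]
contact_force: [0.6, -0.7, 0.7]
grip_width: 0.3
finger_force: 0.0
t 12.78 at [ 446.5 -114.6  101.3] rot [-3.141  0.     0.365] F [ 0.6 -0.7  0.7] shift m [0.0005 0.     0.0263]
```

View pics/gc.png

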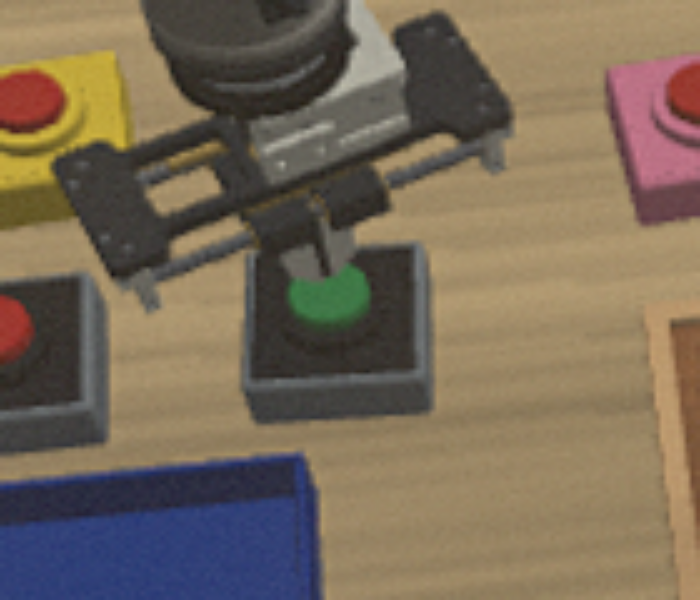

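The closed fingertips are 2 cm above the green cap, which sits at crop (330,295), and laterally centred on it. I press slowly.

```bash
python3 -m inch '[[0,0,0.01,0,0],[0,0,0.018,0,0],[0,0,0.022,0,0],[0,0,0.025,0,0],[0,0,0.027,0,0],[0,0,0.027,0,0],[0,0,0.027,0,0],[0,0,0.027,0,0]]'
```

```text
time: 13.5
tool_pos: [446.4, -114.5, 75.1]
tcp_rot: [3.141, -0.001, 0.365]
contact_force: [-0.5, -0.3, 4.1]
grip_width: 0.7
finger_force: 2.4
```

```bash
python3 -m inch '[[0,0,0.001,0,0],[0,0,0.002,0,0],[0,0,0.003,0,0],[0,0,0.003,0,0],[0,0,0.003,0,0],[0,0,0.003,0,0]]'
```

```text
time: 14.0
tool_pos: [446.6, -114.6, 74.4]
tcp_rot: [3.14, -0.002, 0.365]
contact_force: [-7.9, 2.9, 34.4]
grip_width: 0.5
finger_force: 17.2
```

The force has risen sharply to 34 N, so the button is on its bottom stop. I draw away now.

```bash
python3 -m inch '[[0,0,-0.005,0,0],[0,0,-0.015,0,0],[0,0,-0.035,0,0],[0,0,-0.06,0,0],[0,0,-0.09,0,0],[0,0,-0.12,0,0],[0,0,-0.14,0,0],[0,0,-0.14,0,0]]'; python3 -m inch '[[-0.01,0,0,0,0],[-0.025,0,0,0,0],[-0.04,0,0,0,0],[-0.05,0,0,0,0],[-0.05,0,0,0,0],[-0.05,0,0,0,0],[-0.05,0,0,0,0],[-0.05,0,0,0,0]]'; python3 -c "
from h import *
p=capture('scene');save(p,'end.png')"
```

```text
time: 14.67
tool_pos: [448.2, -115.1, 215.7]
tcp_rot: [3.136, -0.006, 0.365]
contact_force: [0.3, -0.5, -0.0]
grip_width: 0.3
finger_force: 0.0
time: 15.33
tool_pos: [399.9, -132.1, 211.3]
tcp_rot: [-3.142, -0.0, 0.365]
contact_force: [0.3, -0.3, 0.2]
grip_width: 0.4
finger_force: 0.0
```

View pics/end.png

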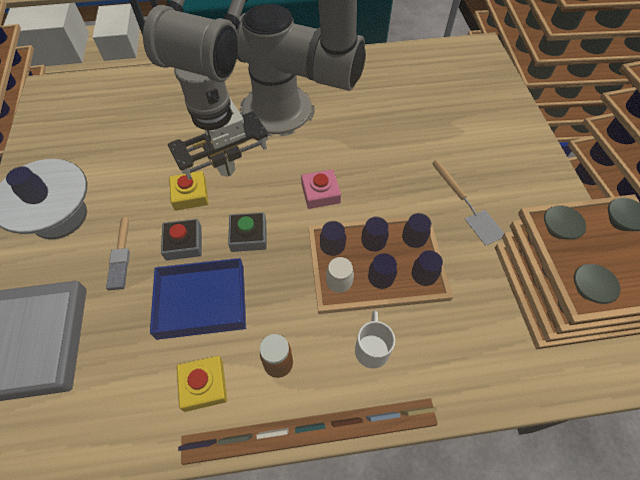

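The green button at (246,224) is back up, the jars around (375,255) and everything else look unmoved, and the arm is clear at (225,150).

```bash
python3 -c "
from plant import *
print(close_job())"
```

```text
the job is handed in; nothing more can be done
None
```

I held over the white jar and then the blue tray for about two seconds each, pressed the green button to its stop, let it come back up, drew clear and handed the job in; the hand-in returned no verdict, but the last picture shows nothing moved.

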